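Clamp a tapped block against the fence and hold it for fastening

ROBOT

A 7-joint arm with a two-finger parallel gripper is mounted at the origin on a cart in front of the work surface, level with it; the furniture and walls round the work are solid. World frame = base frame: x ahead of the robot, y to its left, z up, the work surface at z = 0. Lengths are in m, angles in rad, forces in N, time in s.
With the tool pointing down it reaches from about 0.425 to 0.875 m from the base axis. Payload 4.7 kg.
Tool frame: the origin (TCP) lies at the very end of the fingers, on their centre line; the grasp point (between the pads) lies ctrl.grasp_offset behind it (ctrl.grasp_offset is the distance from the TCP to the grasp point, in m); z points along the fingers, y is the direction in which the jaws open and shut (so a half turn about z gives the same grasp; the last joint's range is limited). The gripper opens to 87 mm and grips with 3 to 60 N. Pads are 19 mm wide; open, the fingers measure 117 mm over their backs; the gripper's body (75 mm by 190 mm) begins 51 mm behind the grasp point.
Start: joints at [1.193, 0.321, -0.07, 1.45, 0.023, 1.371, -0.057], TCP at [0.248, -0.601, 0.223] pointing down, gripper open.
Joint ranges: [-2.86, 2.86], [-0.3, 2.09], [-1.38, 1.24], [0.06, 2.45], [-1.56, 4.7], [0.09, 2.05], [-2.69, 2.69]. Speed limits (rad/s): [2.57, 2.57, 3.14, 3.14, 3.14, 3.14, 3.14].

INTERFACE

Orientations are given as a rotation vector (axis times angle).
In Python, from bench import ctrl gives the robot as it stands.
- The arm moves only by the tool step_arm, never from a script. Its argument "plan" is a list of rows, each an object of numbers: "x", "y", "z": the shift along the tool's x, y, z in m; "wx", "wy", "wz": the turn, a rotation vector about the tool's x, y, z in degrees; "jaw": the closure, from -1 (fully open) to 1 (shut). In form: [{"x": .., "y": .., "z": .., "wx": .., "wy": .., "wz": .., "jaw": ..}, ...]. A call has 1 to 20 rows; each row is the pose to reach, as a shift and turn from the pose commanded when the call began, along the tool's axes at that moment; what a row does not reach only later rows make up. A row lasts 1/10 s, in which the tool goes at most 50 mm and 8.59 degrees, less where a joint would pass 70% of its speed; a pose out of reach is approached as far as the arm can. A call with a gripper value outside its range is refused whole. The fingers move at their own pace and stop on an object; "newtons" is the grip in N (left out, the last holds). Time passes only in rows, so rows that repeat a pose let the fingers close. It gives the time, the measured TCP pose, the force and the opening at its end, in the units of the state.
- ctrl.get_state(): the state, without advancing time (a new reading comes with each control period).
- ctrl.get_image(name): name is "side" or "top" or "wrist"; returns the picture (480x640x3 uint8, blue, green, red); there is no depth.
- ctrl.camera_params(name): a dict with "camera_matrix" (3x3 intrinsics, pixels), "rvec" (rotation vector, rad) and "tvec" (3), from world to camera coordinates, as OpenCV has them; the wrist camera has in their place "tool_from_camera" (4x4, takes a point from camera to tool coordinates, whose origin is the TCP and whose axes are the flange's). Camera axes: x right, y down, z forward; pixel columns grow to the right and rows downward; lengths in m; the calibration is good to about 2 mm. A picture is of the moment at which its call begins: read the wrist's pose just before it. camera_params takes no time and is no camera call.
- ctrl.close_job(): hands the job in, once; it reports no verdict.
The state is a dict: "time": time; "joint_positions": joint angles; "qd": joint speeds; "joint_torque": joint torques, N m; "position": TCP position; "tool_rot": TCP orientation; "ft_force": force on the tool from outside, world axes, zero at the start; "torque": the same for the moment, N m; "grip_width": opening from 0.0 (shut) to 1.0 (fully open).
Only numpy, scipy, OpenCV 4.12 (cv2) and the standard library are available. Lean on these libraries where they do the work, as an engineer would, in place of code of your own. Each camera call takes 0.05 s, during which the arm holds its last target. There are 200 camera calls.

TASK

Set the loose brass block flat and square in the nest of the clamping fixture, midway between the white lines, and let go of it. Then slide the blue jaw up (take it by its black post) so that its sprung pad presses the block flush against the steel fence, with the yellow pointer in the green part of the scale and never well into the red. Finish while still holding the jaw steady there, so that someone can screw the block on; leave the bearing, marker and sanding discs where they lie.

Things in the scene. Friction and masses are not known exactly. Their poses are not given: they have to be found in the camera images.
- block: Loose brass tapped block, 50 x 50 mm and 25 mm high, about 0.5 kg, four threaded holes in its top. Origin: centre of its underside, z up, x and y square to its sides. Lies on the worktop to the left or the right of the fixture (it may have swapped places with the bearing). Any of its four sides may face the fence.
- fixture: Clamping fixture fixed to the worktop: dark steel base plate 260 x 110 x 12 mm. Origin on the worktop under its centre line; x is the clamping direction (jaw to fence, roughly away from the robot), z up; plate from x = -165 to +95 mm, fence face at +60. The nest is open at both sides (along y); white lines along x at y = -28.5 and +28.5 mm bound it.
- fence: Fixed upright steel fence on the plate, 16 mm thick, 110 mm wide, its top 57 mm above the worktop; its frame is that of the fixture. Its flat face is the plane x = +60 mm of that frame.
- fence_face (a point): Middle of the fence's face that the block must bear on, 24.5 mm above the worktop; x points through the fence (clamping direction).
- nest (a point): Point on top of the base plate (12 mm above the worktop) on its centre line, 28 mm before the fence face: a good place to set the centre of the block's underside. The pad then pushes the block the last few mm to the fence.
- jaw_post (a point): On the axis of the jaw's upright round black post (24 mm diameter, from 46 to 96 mm above the worktop), 72 mm above the worktop: the place to grip it. The jaw's blue body below is 50 x 90 mm, its top 42 mm above the worktop, with a 4 mm collar of 32 mm diameter round the post's foot.
- pad_face (a point): Middle of the front face of the sprung pad (70 mm wide, 10 mm thick, up to 42 mm high), 24.5 mm above the worktop; the face looks along the fixture's x. Unpressed, it is 77 mm ahead of the post's axis.
- jaw: The sliding blue jaw with its black post and the pad it carries; origin on the worktop under the post's axis, axes as the fixture's.
- pad: The steel pad itself; its origin is below the middle of its front face, on the worktop level, axes as the fixture's.
- jaw_slide (a joint): Slide of the jaw along the fixture's x, m: 0 = fully back, grows toward the fence, stop at 0.090. Starts at 0 to 0.020. Friction about 1 N; it does not lock, and the springs push it back when let go. With the block against the fence the unpressed pad meets it at 0.058.
- pad_travel (a joint): How far the pad is pushed back into the jaw against its two springs, m: 0 = unpressed, grows as it presses; 0.9 N per mm. A yellow pointer on the pad shows it on a scale fixed to the jaw: white 0 to 0.008, green 0.008 to 0.020 (7 to 18 N), red above; stop at 0.028.
- bearing: Bystander: wheel bearing ring, 47 mm diameter, 14 mm high, lying flat; origin at the centre of its underside. Leave it alone.
- marker: Bystander: red and white paint marker, 15 x 132 x 15 mm, lying behind the fence; its length is along its y. Leave it alone.
- sanding_discs: Bystander: stack of red-brown sanding discs, 78 mm diameter, 9 mm high, lying flat to the right. Leave it alone.
Mind the look-alikes: they are no part of the job. There is more than one size of the block; the one meant has the size given above.

How it is judged:
On the way:
1. the block stands flat and roughly square in the nest, in front of the pad, let go and not yet pressed (y of block in the frame of fixture between -0.015 and 0.015 m and z of block in the frame of fixture between 0.008 and 0.016 m and angle between block's own z axis and vertical below 0.06 rad and x of block in the frame of fixture between 0 and 0.038 m and (angle between the x axis of block and the x axis of fixture, either way round below 0.2 rad or angle between the x axis of block and the y axis of fixture, either way round below 0.2 rad) and contact force between the fingers and block below 0.1 N and value of joint pad_travel below 0.003 m and linear speed of block below 0.02 m/s), for 0.2 s.
At the end, for the whole second after the job is handed in: Block flat on the plate, within 15 mm of the centre line, square (3 deg) and flush on the fence (centre 22-28 mm from it), bearing on it with 2-21 N, untouched by the fingers; pad pressed in 8-20 mm (green); fingers on the jaw, not its pad, holding the jaw still with over 2 N (y of block in the frame of fixture between -0.015 and 0.015 m and z of block in the frame of fixture between 0.008 and 0.016 m and angle between block's own z axis and vertical below 0.06 rad and x of block in the frame of fixture between 0.032 and 0.038 m and (angle between the x axis of block and the x axis of fixture, either way round below 0.06 rad or angle between the x axis of block and the y axis of fixture, either way round below 0.06 rad) and value of joint pad_travel between 0.008 and 0.02 m and contact force between block and fence between 2 and 21 N and contact force between block and pad above 4 N and contact force between the fingers and jaw above 2 N and contact force between the fingers and block below 0.1 N and contact force between the fingers and pad below 0.1 N and linear speed of block below 0.01 m/s and velocity of joint jaw_slide between -0.01 and 0.01 m/s); the arm keeps its last pose, push and grip.
It fails at once if the pad is pressed well into the red (more than 24 mm) (value of joint pad_travel above 0.024 m).
It fails at once if bearing moved by more than 30 mm (distance of bearing from where it was at the start of the episode above 0.03 m).
It fails at once if marker moved by more than 30 mm (distance of marker from where it was at the start of the episode above 0.03 m).
It fails at once if sanding discs moved by more than 30 mm (distance of sanding_discs from where it was at the start of the episode above 0.03 m).
It also fails if it takes over 54 s, if anything falls off the work surface, if the arm or the gripper's body presses on something with over 40 N, if the wrist force passes 120 N, or if a joint passes its speed limit or range.

## Working session

There is one attempt and no reset: what is moved stays moved. The work goes in short steps, Python scripts to look and compute and a tool call to move; the robot and the scene stay as the last step left them, time stands still between calls to the robot, and variables do not carry over. Pictures are saved under pics/ and viewed, about 8 in all and at most 12, crops included, and the job is handed in when it is done.

Besides the shell and the picture viewer there is one more tool, called as name(argument=value, ...) on one line, values as JSON. step_arm: Moves the arm, as the interface text tells. Its arguments: {"type":"object","properties":{"plan":{"type":"array"},"newtons":{"type":"number"}},"required":["plan"]}

```bash
mkdir -p pics; ls; cat > h.py <<'E'
import cv2, numpy as np
from bench import ctrl
from scipy.spatial.transform import Rotation as R
def snap(cam,name):
    s=ctrl.get_state(); im=ctrl.get_image(cam); cv2.imwrite(f'pics/{name}.png',im); np.savez(f'pics/{name}.npz',p=s['position'],r=s['tool_rot']); return im
def cam(c,name=None):
    P=ctrl.camera_params(c); K=np.array(P['camera_matrix'],float)
    if c=='wrist':
        d=np.load(f'pics/{name}.npz'); T=np.eye(4); T[:3,:3]=R.from_rotvec(d['r']).as_matrix(); T[:3,3]=d['p']
        M=np.linalg.inv(T@np.array(P['tool_from_camera'])); return K,M[:3,:3],M[:3,3]
    return K,R.from_rotvec(np.ravel(P['rvec'])).as_matrix(),np.ravel(P['tvec'])
def world(c,uv,z,name=None):
    K,Rm,t=cam(c,name); uv=np.atleast_2d(np.array(uv,float)); o=-Rm.T@t
    d=(np.linalg.inv(K)@np.c_[uv,np.ones(len(uv))].T).T@Rm
    return o+d*((np.ravel(z)-o[2])/d[:,2])[:,None]
def pix(c,p,name=None):
    K,Rm,t=cam(c,name); q=(np.atleast_2d(p)@Rm.T+t)@K.T; return q[:,:2]/q[:,2:]
E
python3 - <<'E'
from h import *
s=ctrl.get_state(); print(s['time'],s['position'],s['tool_rot'],s['ft_force'],ctrl.grasp_offset)
snap('top','top0'); snap('side','side0')
for c in('top','side'):
    K,Rm,t=cam(c); print(c,K.tolist(),-Rm.T@t,Rm.tolist())
print(ctrl.camera_params('wrist'))
E
```

```text
pics
0.0 [ 0.24791813 -0.60025657  0.22146215] [-3.07967721e+00 -6.11163901e-01  7.53849639e-04] [-0.66267402 -0.48615642  0.25762716] 0.0187
top [[482.16349675438187, 0.0, 317.2675727885747], [0.0, 482.16349675438187, 231.80989190606005], [0.0, 0.0, 1.0]] [0.54908193 0.01820959 1.13143093] [[0.015101962707598391, -0.9994499271611084, -0.029525816162021292], [-0.9956498329111749, -0.01231614040963719, -0.09235649900986781], [0.09194205211070676, 0.030792138332133942, -0.9952881508742113]]
side [[556.4743768905564, 0.0, 320.93396728275917], [0.0, 556.4743768905564, 244.55183130305988], [0.0, 0.0, 1.0]] [ 0.70235323 -0.74927354  1.07834862] [[0.9964287175425047, 0.08256163285247012, -0.017702757901892567], [0.053719002350592265, -0.7815865067224158, -0.6214795260472448], [-0.06514660116273263, 0.6183090726248361, -0.7832303690912136]]
{'camera_matrix': array([[360.55357601,   0.        , 316.21574861],
       [  0.        , 360.55357601, 242.99372509],
       [  0.        ,   0.        ,   1.        ]]), 'tool_from_camera': array([[-5.62731866e-04, -9.54374623e-01, -2.98611391e-01,
         8.20191175e-02],
       [ 9.99999806e-01, -6.17122020e-04,  8.78527725e-05,
        -9.90910396e-04],
       [-2.68124121e-04, -2.98611283e-01,  9.54374785e-01,
        -1.61655188e-01],
       [ 0.00000000e+00,  0.00000000e+00,  0.00000000e+00,
         1.00000000e+00]])}
```

View pics/top0.png

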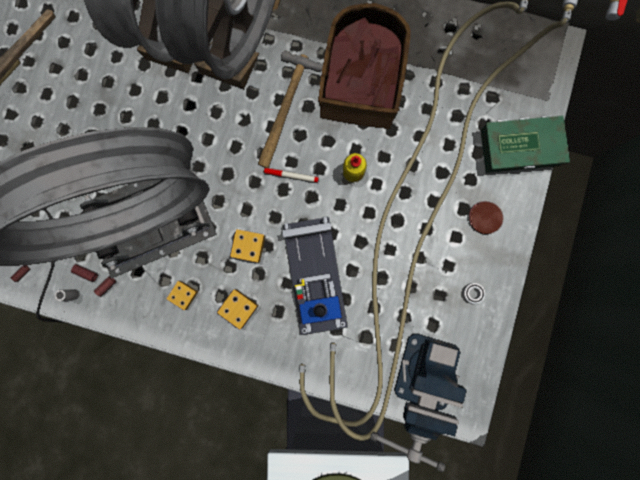

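View pics/side0.png

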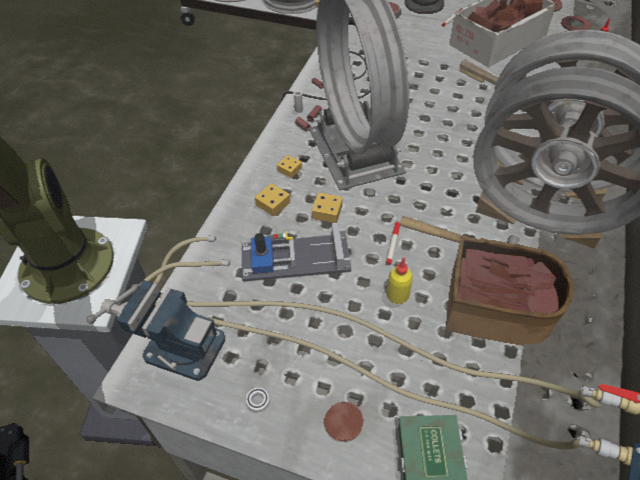

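The top view shows three brass blocks, at about (247,246), (237,309) and (181,294). The fixture is at (315,280), with its fence at the top of the picture and the jaw post at (319,311). I'll measure each block in both views and enlarge them.

```bash
python3 - <<'E'
from h import *
a=cv2.imread('pics/top0.png'); b=cv2.imread('pics/side0.png')
for c,im,box in(('top',a,(160,220,275,340)),('side',b,(240,140,360,230))):
    hsv=cv2.cvtColor(im,cv2.COLOR_BGR2HSV); m=cv2.inRange(hsv,(12,110,60),(30,255,255))
    x0,y0,x1,y1=box; k=np.zeros_like(m);k[y0:y1,x0:x1]=m[y0:y1,x0:x1]
    k=cv2.morphologyEx(k,cv2.MORPH_CLOSE,np.ones((5,5)))
    for ct in cv2.findContours(k,0,2)[0]:
        if cv2.contourArea(ct)<80: continue
        r=cv2.minAreaRect(ct); q=cv2.boxPoints(r)
        for h in(.0125,.025):
            w=world(c,q,h); print(c,np.round(r[0],1),h,w.mean(0)[:2].round(4),np.linalg.norm(np.diff(w[:,:2],axis=0),axis=1).round(4))
A=cv2.resize(a[225:345,160:360],None,fx=4,fy=4,interpolation=2)[:300+180]
B=cv2.resize(b[140:290,220:370],None,fx=3,fy=3,interpolation=2)
o=np.zeros((600,800,3),np.uint8); 
A=cv2.resize(a[215:345,160:350],None,fx=2.3,fy=2.3,interpolation=2)
A=cv2.resize(a[215:345,160:350],(437,299),interpolation=2)
o=np.zeros((600,800,3),np.uint8)
A=cv2.resize(a[215:345,160:350],(804,550),interpolation=2)[:,:400]
B=cv2.resize(b[145:235,245:355],(440,360),interpolation=2)[:, :400]
o[:550,:400]=A;o[:360,400:]=B
cv2.imwrite('pics/c1.png',o)
E
```

```text
top [236.7 308.5] 0.0125 [0.4723 0.2362] [0.0696 0.0702 0.0692]
top [236.7 308.5] 0.025 [0.4732 0.2338] [0.0688 0.0695 0.0685]
top [181.6 294.9] 0.0125 [0.5015 0.3659] [0.0528 0.0531 0.0526]
top [181.6 294.9] 0.025 [0.502 0.362] [0.0522 0.0525 0.052 ]
top [247.  245.7] 0.0125 [0.618  0.2166] [0.0674 0.0717 0.0672]
top [247.  245.7] 0.025 [0.6172 0.2144] [0.0666 0.0709 0.0664]
side [326.2 207.2] 0.0125 [0.6171 0.2165] [0.0912 0.0721 0.09  ]
side [326.2 207.2] 0.025 [0.6181 0.2052] [0.0901 0.0712 0.089 ]
side [272.2 198.8] 0.0125 [0.4736 0.2373] [0.0942 0.0892 0.0906]
side [272.2 198.8] 0.025 [0.4763 0.2257] [0.0931 0.0882 0.0896]
side [289.5 165.5] 0.0125 [0.5041 0.3645] [0.0766 0.0656 0.0744]
side [289.5 165.5] 0.025 [0.5064 0.3514] [0.0757 0.0649 0.0736]
```

View pics/c1.png

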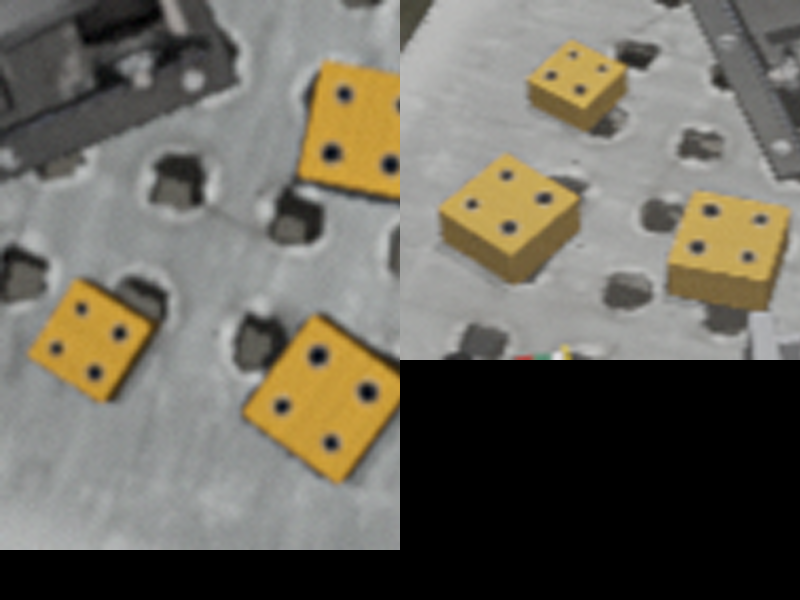

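The blocks' top faces measure about 69, 69 and 52 mm on a side. The small one at top (181,294), crop (95,340), therefore fits the 50 mm block. The two at (237,309) and (247,246) are oversize look-alikes. Next I'll estimate the fixture pose roughly and move the wrist camera over it.

```bash
cat >> h.py <<'E'
def shift(target,ang):
    """tool-frame shift & wz(deg) from present pose to target TCP with tool x heading ang(deg), tool down"""
    s=ctrl.get_state(); Rm=R.from_rotvec(s['tool_rot']); a=np.radians(ang)
    D=R.from_matrix(np.array([[np.cos(a),np.sin(a),0],[np.sin(a),-np.cos(a),0],[0,0,-1]]))
    print('shift',Rm.inv().apply(np.array(target)-s['position']).round(4),'turn',(Rm.inv()*D).as_rotvec(degrees=True).round(2),'t',s['time'])
E
python3 - <<'E'
from h import *
w=world('top',[[284,222],[304,333],[345,328],[328,218],[319,311],[181.6,294.5]],[.03,.012,.012,.03,.096,.02]); print(w.round(3))
shift([.58,.06,.30],22.4); shift([.48,.30,.30],58)
E
```

```text
[[ 0.673  0.129  0.03 ]
 [ 0.419  0.08   0.012]
 [ 0.432 -0.014  0.012]
 [ 0.683  0.028  0.03 ]
 [ 0.476  0.044  0.096]
 [ 0.503  0.364  0.02 ]]
shift [ 0.559  -0.4836 -0.0776] turn [-0.1   0.01  0.05] t 0.1
shift [ 0.5582 -0.7436 -0.0772] turn [-1.000e-01 -3.000e-02 -3.555e+01] t 0.1
```

step_arm(plan=[{"z": -0.05}, {"x": 0.14, "y": -0.12, "z": -0.078}, {"x": 0.28, "y": -0.24, "z": -0.078}, {"x": 0.42, "y": -0.36, "z": -0.078}, {"x": 0.559, "y": -0.484, "z": -0.078, "wz": 11}, {"x": 0.559, "y": -0.484, "z": -0.078, "wz": 11}, {"x": 0.559, "y": -0.484, "z": -0.078, "wz": 11}, {"x": 0.559, "y": -0.484, "z": -0.078, "wz": 11}, {"x": 0.559, "y": -0.484, "z": -0.078, "wz": 11}, {"x": 0.559, "y": -0.484, "z": -0.078, "wz": 11}, {"x": 0.559, "y": -0.484, "z": -0.078, "wz": 11}, {"x": 0.559, "y": -0.484, "z": -0.078, "wz": 11}, {"x": 0.559, "y": -0.484, "z": -0.078, "wz": 11}, {"x": 0.559, "y": -0.484, "z": -0.078, "wz": 11}, {"x": 0.559, "y": -0.484, "z": -0.078, "wz": 11}, {"x": 0.559, "y": -0.484, "z": -0.078, "wz": 11}, {"x": 0.559, "y": -0.484, "z": -0.078, "wz": 11}, {"x": 0.559, "y": -0.484, "z": -0.078, "wz": 11}, {"x": 0.559, "y": -0.484, "z": -0.078, "wz": 11}, {"x": 0.559, "y": -0.484, "z": -0.078, "wz": 11}])

```text
validation failed for argument at $.pl...
```

```bash
python3 - <<'E'
from h import *
im=snap('wrist','w1'); s=ctrl.get_state(); print(s['time'],s['position'],s['tool_rot'],s['ft_force'])
E
```

```text
0.15 [ 0.24799418 -0.60039429  0.22173556] [-3.08016811e+00 -6.11184608e-01  5.85950033e-04] [-0.75971561 -0.11822497 -0.01229891]
```

View pics/w1.png

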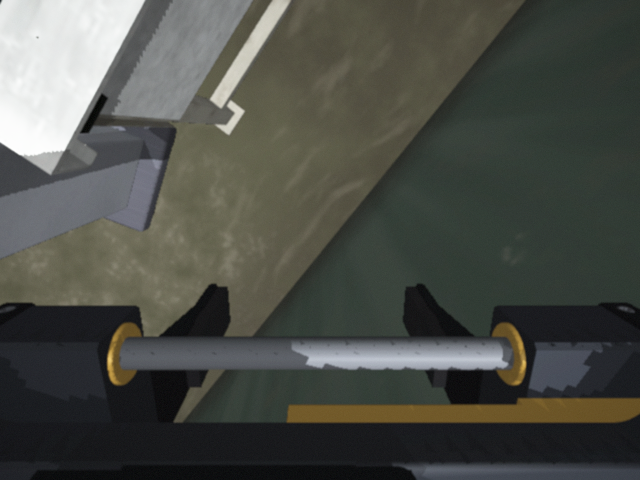

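The call was refused, probably because rows need every key. The wrist picture shows that only rows above about 290 are free of the gripper, so I'll stand further back from the fixture.

```bash
python3 - <<'E'
from h import *
shift([.47,.04,.30],11)
E
```

```text
shift [ 0.4497 -0.5072 -0.0776] turn [-8.000e-02  1.000e-02  1.145e+01] t 0.15
```

step_arm(plan=[{"x": 0.0, "y": 0.0, "z": -0.05, "wx": 0, "wy": 0, "wz": 0, "jaw": -1}], newtons=30)

```text
time: 0.25
position: [0.2462, -0.5967, 0.2641]
tool_rot: [-3.066, -0.609, 0.006]
ft_force: [0.5, -1.2, -0.6]
grip_width: 1.0
```

step_arm(plan=[{"x": 0.1, "y": -0.04, "z": -0.028, "wx": 0, "wy": 0, "wz": 2, "jaw": -1}, {"x": 0.2, "y": -0.1, "z": -0.028, "wx": 0, "wy": 0, "wz": 6, "jaw": -1}, {"x": 0.3, "y": -0.2, "z": -0.028, "wx": 0, "wy": 0, "wz": 11.5, "jaw": -1}, {"x": 0.38, "y": -0.35, "z": -0.028, "wx": 0, "wy": 0, "wz": 11.5, "jaw": -1}, {"x": 0.45, "y": -0.507, "z": -0.028, "wx": 0, "wy": 0, "wz": 11.5, "jaw": -1}, {"x": 0.45, "y": -0.507, "z": -0.028, "wx": 0, "wy": 0, "wz": 11.5, "jaw": -1}, {"x": 0.45, "y": -0.507, "z": -0.028, "wx": 0, "wy": 0, "wz": 11.5, "jaw": -1}, {"x": 0.45, "y": -0.507, "z": -0.028, "wx": 0, "wy": 0, "wz": 11.5, "jaw": -1}, {"x": 0.45, "y": -0.507, "z": -0.028, "wx": 0, "wy": 0, "wz": 11.5, "jaw": -1}, {"x": 0.45, "y": -0.507, "z": -0.028, "wx": 0, "wy": 0, "wz": 11.5, "jaw": -1}, {"x": 0.45, "y": -0.507, "z": -0.028, "wx": 0, "wy": 0, "wz": 11.5, "jaw": -1}, {"x": 0.45, "y": -0.507, "z": -0.028, "wx": 0, "wy": 0, "wz": 11.5, "jaw": -1}, {"x": 0.45, "y": -0.507, "z": -0.028, "wx": 0, "wy": 0, "wz": 11.5, "jaw": -1}, {"x": 0.45, "y": -0.507, "z": -0.028, "wx": 0, "wy": 0, "wz": 11.5, "jaw": -1}, {"x": 0.45, "y": -0.507, "z": -0.028, "wx": 0, "wy": 0, "wz": 11.5, "jaw": -1}, {"x": 0.45, "y": -0.507, "z": -0.028, "wx": 0, "wy": 0, "wz": 11.5, "jaw": -1}, {"x": 0.45, "y": -0.507, "z": -0.028, "wx": 0, "wy": 0, "wz": 11.5, "jaw": -1}, {"x": 0.45, "y": -0.507, "z": -0.028, "wx": 0, "wy": 0, "wz": 11.5, "jaw": -1}])

```text
time: 2.05
position: [0.4703, 0.0379, 0.3003]
tool_rot: [3.127, 0.295, -0.001]
ft_force: [-0.8, 0.4, -0.1]
grip_width: 1.001
```

```bash
python3 - <<'E'
from h import *
im=snap('wrist','w2'); s=ctrl.get_state(); print(s['time'],s['position'],s['tool_rot'],s['ft_force'])
E
```

```text
2.1 [0.47036798 0.03805818 0.30035671] [ 3.12747386e+00  2.95101752e-01 -5.80199589e-04] [-0.35299601  0.54306805 -0.06840106]
```

View pics/w2.png

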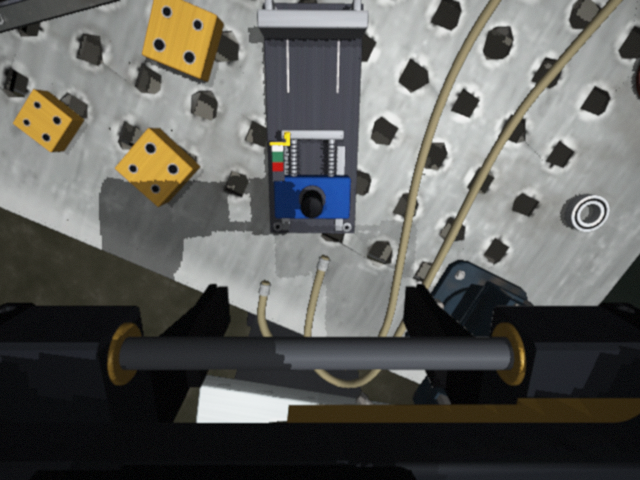

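The wrist view shows the fixture (260-370, 0-235), with white lines at u≈288 and 339 and the post at (313,200). The small brass block is at (47,120), and the two larger blocks are at (182,35) and (156,167). An enlarged crop will give precise corners.

```bash
python3 - <<'E'
from h import *
a=cv2.imread('pics/w2.png')
o=np.zeros((600,800,3),np.uint8)
o[:,:300]=cv2.resize(a[0:240,250:370],(300,600),interpolation=2)
o[:500,300:800]=cv2.resize(a[70:170,0:100],(500,500),interpolation=2)
cv2.imwrite('pics/c2.png',o)
K,Rm,t=cam('wrist','w2')
g=cv2.cvtColor(a,cv2.COLOR_BGR2GRAY).astype(int)
for v in(50,65,80): print(v,'row',g[v,260:366].tolist())
for u in(280,300,313,330,345): print(u,'col',g[0:50,u].tolist())
m=cv2.inRange(cv2.cvtColor(a,cv2.COLOR_BGR2HSV),(12,110,60),(30,255,255)); m[:, 100:]=0
m=cv2.morphologyEx(m,cv2.MORPH_CLOSE,np.ones((5,5)))
for ct in cv2.findContours(m,0,2)[0]:
    if cv2.contourArea(ct)>300: r=cv2.minAreaRect(ct); q=cv2.boxPoints(r); print(r,world('wrist',q,.025,'w2').round(4))
E
```

```text
50 row [165, 144, 99, 76, 57, 62, 70, 70, 73, 74, 74, 74, 73, 74, 74, 73, 72, 72, 77, 74, 74, 73, 72, 72, 71, 85, 141, 183, 152, 93, 75, 75, 74, 76, 74, 74, 72, 74, 72, 76, 72, 74, 75, 73, 75, 72, 75, 75, 73, 73, 73, 76, 75, 75, 77, 76, 79, 75, 76, 77, 75, 76, 77, 77, 74, 73, 73, 75, 76, 77, 77, 75, 78, 78, 76, 75, 91, 143, 185, 152, 93, 77, 76, 77, 76, 79, 77, 77, 77, 77, 79, 81, 79, 79, 79, 77, 77, 80, 80, 76, 73, 60, 43, 39, 44, 42]
65 row [165, 170, 172, 153, 101, 64, 66, 73, 74, 73, 75, 74, 75, 75, 75, 75, 72, 76, 75, 77, 77, 75, 73, 73, 70, 78, 121, 176, 174, 109, 73, 74, 73, 76, 74, 71, 74, 72, 73, 74, 74, 72, 72, 74, 75, 77, 72, 73, 74, 74, 74, 76, 75, 76, 78, 76, 77, 78, 75, 78, 77, 75, 75, 76, 74, 73, 74, 73, 75, 74, 77, 76, 76, 77, 74, 77, 112, 180, 209, 137, 80, 76, 76, 76, 76, 76, 78, 75, 77, 80, 79, 82, 76, 75, 74, 78, 78, 79, 76, 73, 92, 158, 214, 224, 223, 222]
80 row [192, 198, 195, 165, 113, 72, 66, 70, 72, 72, 75, 74, 76, 77, 74, 75, 72, 74, 76, 75, 78, 74, 73, 73, 73, 75, 109, 179, 203, 123, 72, 77, 74, 76, 75, 72, 73, 73, 73, 77, 74, 74, 74, 76, 76, 74, 75, 72, 7
[... 884 characters left out ...]
 41, 56, 62, 63, 60, 64, 69, 75, 77, 75]
330 col [175, 170, 150, 108, 78, 77, 77, 75, 73, 82, 125, 169, 184, 189, 193, 195, 197, 198, 199, 199, 199, 202, 203, 204, 205, 198, 173, 124, 73, 42, 37, 38, 37, 38, 40, 38, 40, 38, 38, 40, 56, 62, 61, 63, 62, 65, 65, 69, 76, 75]
345 col [176, 178, 171, 134, 84, 60, 47, 41, 35, 58, 117, 166, 187, 191, 193, 197, 197, 198, 198, 197, 199, 203, 205, 205, 207, 203, 180, 130, 81, 43, 35, 39, 38, 38, 39, 40, 38, 39, 36, 32, 48, 61, 64, 65, 65, 63, 66, 69, 78, 78]
((47.4783821105957, 120.52973175048828), (60.214080810546875, 47.05373764038086), 36.02737045288086) [[0.4938 0.4019 0.025 ]
 [0.5409 0.369  0.025 ]
 [0.513  0.3157 0.025 ]
 [0.4636 0.3479 0.025 ]]
```

View pics/c2.png

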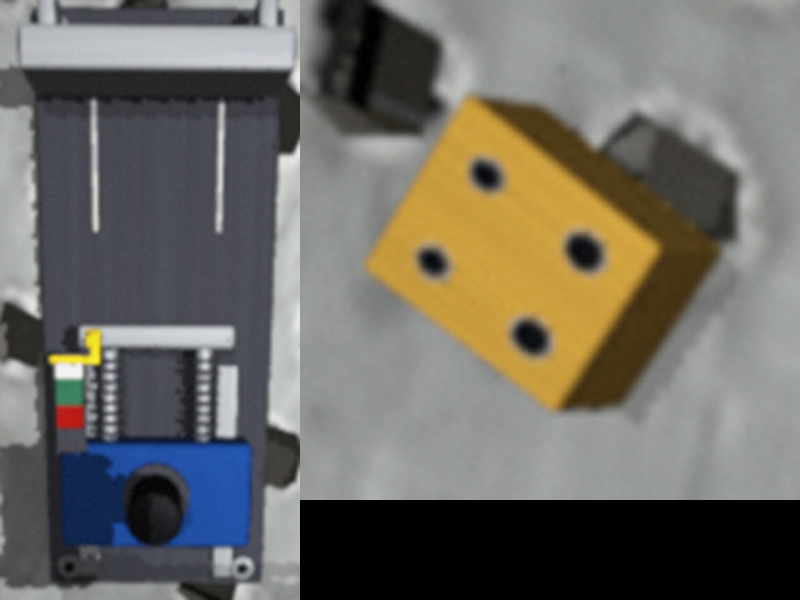

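```bash
python3 - <<'E'
from h import *
W=lambda q,z:world('wrist',q,z,'w2')
b=W([[33.6,89],[72,119],[51,152],[13,123]],.025); print('block',b.round(4),b.mean(0).round(4))
e=np.diff(np.r_[b,b[:1]],axis=0); print(np.linalg.norm(e,axis=1).round(4),np.degrees(np.arctan2(e[:,1],e[:,0])).round(1))
L=W([[287.3,50],[287.5,65],[287.8,80]],.012); Rr=W([[338.1,50],[337.8,65],[337.4,80]],.012)
F=W([[280,26.6],[300,26.8],[313,27],[330,27.1],[345,27.3]],.057)
Fb=W([[280,40.2],[300,40],[313,40.3],[330,39.6],[345,40]],.012)
print(L.round(4),Rr.round(4),F.round(4),Fb.round(4))
d=(L[0]-L[-1]+Rr[0]-Rr[-1]); print('lines ang',np.degrees(np.arctan2(d[1],d[0])),'sep')
f=F[-1]-F[0]; print('fence',np.degrees(np.arctan2(f[1],f[0]))+90)
P=W([[313,201]],.05); print('post top?',P)
th=np.radians(np.degrees(np.arctan2(d[1],d[0])))
for nm,ang in(('l',th),):
    ex=np.array([np.cos(ang),np.sin(ang)]);ey=np.array([-ex[1],ex[0]])
    print('ex: fence',(F[:,:2]@ex),(Fb[:,:2]@ex),'ey L',L[:,:2]@ey,'R',Rr[:,:2]@ey)
# plate rear corners
c=W([[250+50/2.5,580/2.5],[250+260/2.5,580/2.5]],.012); print('rear',c.round(4),c[:,:2]@ex,c[:,:2]@ey)
E
```

```text
block [[0.5347 0.3729 0.025 ]
 [0.5103 0.3311 0.025 ]
 [0.4683 0.3558 0.025 ]
 [0.4933 0.3978 0.025 ]] [0.5016 0.3644 0.025 ]
[0.0484 0.0488 0.0488 0.0484] [-120.3  149.6   59.2  -30.9]
[[0.6286 0.1016 0.012 ]
 [0.6136 0.0989 0.012 ]
 [0.5983 0.096  0.012 ]] [[0.6392 0.0457 0.012 ]
 [0.6242 0.0429 0.012 ]
 [0.6089 0.0402 0.012 ]] [[0.64   0.1073 0.057 ]
 [0.6435 0.0878 0.057 ]
 [0.6458 0.0752 0.057 ]
 [0.6488 0.0586 0.057 ]
 [0.6514 0.044  0.057 ]] [[0.6368 0.1112 0.012 ]
 [0.6411 0.0894 0.012 ]
 [0.6435 0.0751 0.012 ]
 [0.6477 0.0567 0.012 ]
 [0.6504 0.0402 0.012 ]]
lines ang 10.358978842386302 sep
fence 10.200364315767771
post top? [[0.47308253 0.04295005 0.05      ]]
ex: fence [0.64887254 0.64883115 0.64874304 0.64876903 0.64869424] [0.64636827 0.64671577 0.64651577 0.64733581 0.64705196] ey L [-0.01308269 -0.01304463 -0.01312024] R [-0.06996925 -0.07000731 -0.0699317 ]
rear [[ 0.4156  0.0892  0.012 ]
 [ 0.4359 -0.0177  0.012 ]] [0.42491023 0.42561869] [ 0.01299541 -0.09580966]
```

Checks: the line gap is 56.9 mm (57 given), the plate rear is 223 mm behind the fence face (225 given), and the block measures about 49 mm square. The fixture heading is 10.3° and the nest is at (0.617, 0.070). Next, the approach to the block.

```bash
python3 - <<'E'
from h import *
shift([.5016,.3644,.12],59.4)
E
```

```text
shift [ 0.0918 -0.3148  0.1803] turn [ 0.000e+00  3.000e-02 -4.862e+01] t 2.1
```

step_arm(plan=[{"x": 0.03, "y": -0.08, "z": 0.0, "wx": 0, "wy": 0, "wz": -8, "jaw": -1}, {"x": 0.06, "y": -0.16, "z": 0.0, "wx": 0, "wy": 0, "wz": -16, "jaw": -1}, {"x": 0.092, "y": -0.24, "z": 0.02, "wx": 0, "wy": 0, "wz": -24, "jaw": -1}, {"x": 0.092, "y": -0.315, "z": 0.06, "wx": 0, "wy": 0, "wz": -32, "jaw": -1}, {"x": 0.092, "y": -0.315, "z": 0.1, "wx": 0, "wy": 0, "wz": -40, "jaw": -1}, {"x": 0.092, "y": -0.315, "z": 0.14, "wx": 0, "wy": 0, "wz": -48.6, "jaw": -1}, {"x": 0.092, "y": -0.315, "z": 0.18, "wx": 0, "wy": 0, "wz": -48.6, "jaw": -1}, {"x": 0.092, "y": -0.315, "z": 0.18, "wx": 0, "wy": 0, "wz": -48.6, "jaw": -1}, {"x": 0.092, "y": -0.315, "z": 0.18, "wx": 0, "wy": 0, "wz": -48.6, "jaw": -1}, {"x": 0.092, "y": -0.315, "z": 0.18, "wx": 0, "wy": 0, "wz": -48.6, "jaw": -1}, {"x": 0.092, "y": -0.315, "z": 0.18, "wx": 0, "wy": 0, "wz": -48.6, "jaw": -1}, {"x": 0.092, "y": -0.315, "z": 0.18, "wx": 0, "wy": 0, "wz": -48.6, "jaw": -1}])

```text
time: 3.3
position: [0.503, 0.3656, 0.1231]
tool_rot: [2.728, 1.556, 0.006]
ft_force: [0.8, 0.1, 0.5]
grip_width: 1.002
```

```bash
python3 - <<'E'
from h import *
im=snap('wrist','w3'); s=ctrl.get_state(); print(s['time'],s['position'],s['tool_rot'],s['ft_force'])
shift([.5016,.3644,.005],59.4)
b=[[.5347,.3729,.025],[.5103,.3311,.025],[.4683,.3558,.025],[.4933,.3978,.025]]
print(pix('wrist',b,'w3'))
E
```

```text
3.35 [0.50292173 0.36567896 0.12298452] [2.72770288 1.55614212 0.00596173] [ 0.03862294 -0.42424402  0.26358282]
shift [-0.0021 -0.0008  0.118 ] turn [ 0.17 -0.15  0.01] t 3.35
[[349.13497463 216.12867993]
 [347.83766322 276.92944016]
 [285.18521864 277.18619757]
 [283.64934112 215.73826535]]
```

View pics/w3.png

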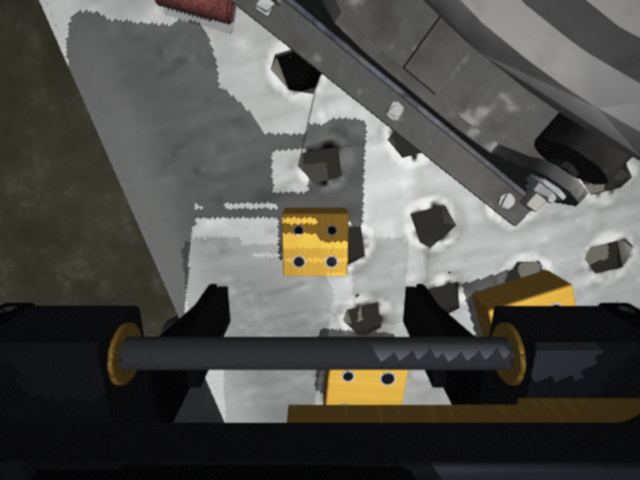

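The block at (316,247) matches the predicted corners within about 2 px, and the fingers are clear of the neighbouring blocks. Going down to grip it.

step_arm(plan=[{"x": 0, "y": 0, "z": 0.03, "wx": 0, "wy": 0, "wz": 0, "jaw": -1}, {"x": 0, "y": 0, "z": 0.06, "wx": 0, "wy": 0, "wz": 0, "jaw": -1}, {"x": 0, "y": 0, "z": 0.085, "wx": 0, "wy": 0, "wz": 0, "jaw": -1}, {"x": 0, "y": 0, "z": 0.105, "wx": 0, "wy": 0, "wz": 0, "jaw": -1}, {"x": 0, "y": 0, "z": 0.115, "wx": 0, "wy": 0, "wz": 0, "jaw": -1}, {"x": 0, "y": 0, "z": 0.115, "wx": 0, "wy": 0, "wz": 0, "jaw": -1}, {"x": 0, "y": 0, "z": 0.115, "wx": 0, "wy": 0, "wz": 0, "jaw": -1}, {"x": 0, "y": 0, "z": 0.115, "wx": 0, "wy": 0, "wz": 0, "jaw": -1}])

```text
time: 4.15
position: [0.502, 0.367, 0.0072]
tool_rot: [2.727, 1.56, 0.004]
ft_force: [0.9, 0.0, -0.4]
grip_width: 0.999
```

step_arm(plan=[{"x": 0, "y": 0, "z": 0, "wx": 0, "wy": 0, "wz": 0, "jaw": 1}, {"x": 0, "y": 0, "z": 0, "wx": 0, "wy": 0, "wz": 0, "jaw": 1}, {"x": 0, "y": 0, "z": 0, "wx": 0, "wy": 0, "wz": 0, "jaw": 1}, {"x": 0, "y": 0, "z": 0, "wx": 0, "wy": 0, "wz": 0, "jaw": 1}, {"x": 0, "y": 0, "z": 0, "wx": 0, "wy": 0, "wz": 0, "jaw": 1}, {"x": 0, "y": 0, "z": 0, "wx": 0, "wy": 0, "wz": 0, "jaw": 1}, {"x": 0, "y": 0, "z": 0, "wx": 0, "wy": 0, "wz": 0, "jaw": 1}, {"x": 0, "y": 0, "z": 0, "wx": 0, "wy": 0, "wz": 0, "jaw": 1}, {"x": 0, "y": 0, "z": 0, "wx": 0, "wy": 0, "wz": 0, "jaw": 1}, {"x": 0, "y": 0, "z": 0, "wx": 0, "wy": 0, "wz": 0, "jaw": 1}], newtons=30)

```text
time: 5.15
position: [0.5013, 0.3662, 0.0055]
tool_rot: [2.727, 1.56, 0.0]
ft_force: [2.2, -0.8, -0.6]
grip_width: 0.574
```

The opening is 50 mm, so the right block is gripped. I'll lift it and work out the transfer to above the nest.

step_arm(plan=[{"x": 0, "y": 0, "z": -0.03, "wx": 0, "wy": 0, "wz": 0, "jaw": 1}, {"x": 0, "y": 0, "z": -0.07, "wx": 0, "wy": 0, "wz": 0, "jaw": 1}, {"x": 0, "y": 0, "z": -0.11, "wx": 0, "wy": 0, "wz": 0, "jaw": 1}, {"x": 0, "y": 0, "z": -0.13, "wx": 0, "wy": 0, "wz": 0, "jaw": 1}, {"x": 0, "y": 0, "z": -0.13, "wx": 0, "wy": 0, "wz": 0, "jaw": 1}, {"x": 0, "y": 0, "z": -0.13, "wx": 0, "wy": 0, "wz": 0, "jaw": 1}, {"x": 0, "y": 0, "z": -0.13, "wx": 0, "wy": 0, "wz": 0, "jaw": 1}])

```text
time: 5.85
position: [0.4997, 0.3651, 0.1329]
tool_rot: [2.726, 1.56, -0.007]
ft_force: [0.0, -0.2, -5.2]
grip_width: 0.571
```

```bash
python3 - <<'E'
from h import *
s=ctrl.get_state(); print(s['position'],s['ft_force'],s['grip_width'])
shift([.6188,.0703,.135],10.3)
E
```

```text
[0.49971839 0.36510477 0.1328932 ] [ 0.01421501 -0.22186335 -5.23797117] 0.5708608705998081
shift [-0.1938  0.252  -0.0018] turn [ 0.    0.26 49.25] t 5.85
```

step_arm(plan=[{"x": -0.03, "y": 0.04, "z": 0, "wx": 0, "wy": 0, "wz": 8, "jaw": 1}, {"x": -0.06, "y": 0.08, "z": 0, "wx": 0, "wy": 0, "wz": 16, "jaw": 1}, {"x": -0.09, "y": 0.12, "z": 0, "wx": 0, "wy": 0, "wz": 24, "jaw": 1}, {"x": -0.12, "y": 0.16, "z": 0, "wx": 0, "wy": 0, "wz": 32, "jaw": 1}, {"x": -0.15, "y": 0.2, "z": 0, "wx": 0, "wy": 0, "wz": 40, "jaw": 1}, {"x": -0.18, "y": 0.235, "z": 0, "wx": 0, "wy": 0, "wz": 47, "jaw": 1}, {"x": -0.194, "y": 0.252, "z": 0, "wx": 0, "wy": 0, "wz": 49.2, "jaw": 1}, {"x": -0.194, "y": 0.252, "z": 0, "wx": 0, "wy": 0, "wz": 49.2, "jaw": 1}, {"x": -0.194, "y": 0.252, "z": 0, "wx": 0, "wy": 0, "wz": 49.2, "jaw": 1}, {"x": -0.194, "y": 0.252, "z": 0, "wx": 0, "wy": 0, "wz": 49.2, "jaw": 1}, {"x": -0.194, "y": 0.252, "z": 0, "wx": 0, "wy": 0, "wz": 49.2, "jaw": 1}, {"x": -0.194, "y": 0.252, "z": 0, "wx": 0, "wy": 0, "wz": 49.2, "jaw": 1}, {"x": -0.194, "y": 0.252, "z": 0, "wx": 0, "wy": 0, "wz": 49.2, "jaw": 1}])

```text
time: 7.15
position: [0.6197, 0.0723, 0.1356]
tool_rot: [3.129, 0.286, 0.0]
ft_force: [-0.3, -0.3, -3.9]
grip_width: 0.569
```

```bash
python3 - <<'E'
from h import *
snap('wrist','w4'); s=ctrl.get_state(); print(s['position'],s['ft_force'],s['grip_width'])
shift([.6188,.0703,.0185],10.3)
E
```

```text
[0.61979072 0.07199361 0.13560512] [ 0.32898435  1.30679228 -4.4436406 ] 0.5695806863806387
shift [-0.0013  0.0015  0.1171] turn [ 0.01 -0.01  0.11] t 7.2
```

View pics/w4.png

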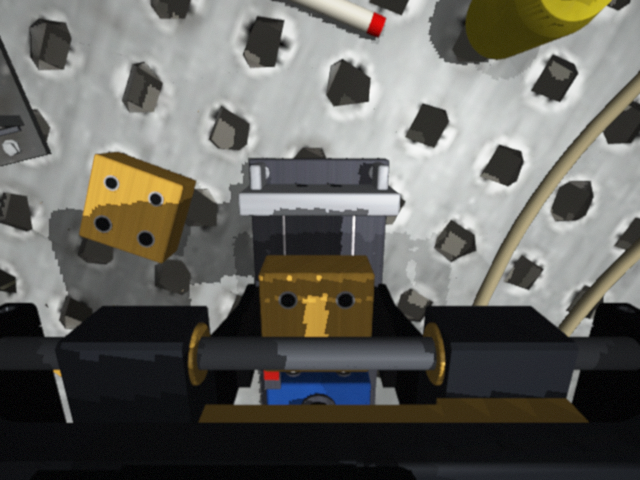

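The block is held square, centred at u≈317 between the white lines at 285 and 354. I'll check its reach against the fence.

```bash
python3 - <<'E'
from h import *
g=cv2.cvtColor(cv2.imread('pics/w4.png'),cv2.COLOR_BGR2GRAY).astype(int)
for u in(275,320,340): print(u,g[186:222,u].tolist(), g[250:290,u].tolist())
print(g[230,275:365].tolist())
ex=np.array([.9839,.1788]);ey=np.array([-.1788,.9839])
for n,uv,z in(('fence',[[270,215],[370,215]],.057),('lines',[[285,230],[354,230]],.012),('blk',[[262,277],[373,277]],.1545)):
    w=world('wrist',uv,z,'w4')[:,:2]; print(n,w@ex,w@ey)
E
```

```text
275 [61, 57, 61, 61, 60, 61, 79, 128, 174, 192, 204, 203, 200, 200, 195, 196, 196, 198, 197, 198, 197, 196, 191, 166, 127, 103, 97, 95, 87, 64, 41, 40, 41, 37, 40, 38] [29, 25, 26, 29, 34, 49, 54, 56, 57, 58, 56, 57, 58, 57, 55, 56, 57, 55, 54, 53, 54, 56, 66, 78, 87, 90, 91, 89, 81, 68, 64, 63, 65, 63, 63, 62, 62, 62, 63, 62]
320 [59, 62, 60, 61, 61, 62, 79, 131, 182, 208, 218, 219, 218, 218, 214, 211, 208, 206, 203, 201, 201, 188, 154, 110, 95, 100, 99, 96, 86, 65, 45, 40, 41, 38, 41, 40] [31, 29, 27, 28, 35, 45, 54, 57, 54, 56, 55, 54, 57, 56, 56, 58, 54, 58, 55, 59, 57, 59, 65, 78, 96, 131, 167, 177, 163, 138, 111, 79, 65, 63, 64, 66, 65, 64, 66, 63]
340 [33, 49, 59, 60, 59, 62, 79, 129, 181, 210, 224, 225, 225, 223, 223, 218, 214, 213, 209, 207, 201, 199, 199, 200, 190, 157, 108, 97, 83, 62, 48, 40, 42, 39, 38, 36] [31, 41, 45, 49, 50, 54, 54, 57, 56, 52, 55, 56, 55, 56, 54, 56, 58, 59, 55, 56, 55, 58, 63, 81, 96, 99, 101, 102, 103, 101, 102, 99, 90, 72, 69, 70, 67, 70, 70, 69]
[40, 37, 40, 38, 40, 41, 40, 69, 113, 123, 74, 40, 40, 41, 41, 41, 39, 39, 42, 41, 43, 40, 39, 40, 41, 40, 39, 40, 38, 38, 38, 39, 41, 42, 39, 40, 38, 41, 39, 40, 40, 36, 39, 41, 42, 41, 43, 45, 43, 40, 40, 42, 40, 39, 38, 39, 40, 40, 39, 41, 39, 39, 40, 37, 43, 57, 78, 88, 88, 89, 87, 88, 86, 89, 89, 85, 109, 187, 239, 205, 121, 86, 89, 88, 87, 88, 90, 92, 90, 90]
fence [0.64924021 0.64935868] [-0.00729235 -0.07544747]
lines [0.62634073 0.62643857] [-0.01325386 -0.06980901]
blk [0.6445395  0.64462028] [-0.01561078 -0.06304866]
```

Second fence reading is 0.649 (first 0.648), and the block would sit with about 3 mm to spare before it. Lowering it.

step_arm(plan=[{"x": -0.001, "y": 0.0015, "z": 0.03, "wx": 0, "wy": 0, "wz": 0, "jaw": 1}, {"x": -0.001, "y": 0.0015, "z": 0.06, "wx": 0, "wy": 0, "wz": 0, "jaw": 1}, {"x": -0.001, "y": 0.0015, "z": 0.085, "wx": 0, "wy": 0, "wz": 0, "jaw": 1}, {"x": -0.001, "y": 0.0015, "z": 0.1, "wx": 0, "wy": 0, "wz": 0, "jaw": 1}, {"x": -0.001, "y": 0.0015, "z": 0.108, "wx": 0, "wy": 0, "wz": 0, "jaw": 1}, {"x": -0.001, "y": 0.0015, "z": 0.113, "wx": 0, "wy": 0, "wz": 0, "jaw": 1}, {"x": -0.001, "y": 0.0015, "z": 0.115, "wx": 0, "wy": 0, "wz": 0, "jaw": 1}, {"x": -0.001, "y": 0.0015, "z": 0.115, "wx": 0, "wy": 0, "wz": 0, "jaw": 1}, {"x": -0.001, "y": 0.0015, "z": 0.115, "wx": 0, "wy": 0, "wz": 0, "jaw": 1}, {"x": -0.001, "y": 0.0015, "z": 0.115, "wx": 0, "wy": 0, "wz": 0, "jaw": 1}])

```text
time: 8.2
position: [0.6198, 0.0699, 0.0213]
tool_rot: [3.129, 0.283, 0.002]
ft_force: [0.9, -0.0, -4.7]
grip_width: 0.57
```

step_arm(plan=[{"x": 0, "y": 0, "z": 0.001, "wx": 0, "wy": 0, "wz": 0, "jaw": 1}, {"x": 0, "y": 0, "z": 0.002, "wx": 0, "wy": 0, "wz": 0, "jaw": 1}, {"x": 0, "y": 0, "z": 0.003, "wx": 0, "wy": 0, "wz": 0, "jaw": 1}, {"x": 0, "y": 0, "z": 0.003, "wx": 0, "wy": 0, "wz": 0, "jaw": 1}, {"x": 0, "y": 0, "z": 0.003, "wx": 0, "wy": 0, "wz": 0, "jaw": 1}])

```text
time: 8.7
position: [0.6192, 0.0697, 0.0175]
tool_rot: [3.129, 0.283, 0.0]
ft_force: [0.2, -0.2, -3.9]
grip_width: 0.57
```

step_arm(plan=[{"x": 0, "y": 0, "z": 0.001, "wx": 0, "wy": 0, "wz": 0, "jaw": 1}, {"x": 0, "y": 0, "z": 0.001, "wx": 0, "wy": 0, "wz": 0, "jaw": 1}, {"x": 0, "y": 0, "z": 0.001, "wx": 0, "wy": 0, "wz": 0, "jaw": 1}])

```text
time: 9.0
position: [0.6192, 0.0697, 0.0174]
tool_rot: [3.128, 0.283, -0.0]
ft_force: [-4.1, -1.2, 6.0]
grip_width: 0.575
```

Contact: the weight is off and the plate pushes back with about 6 N. Opening the gripper, then lifting straight up.

step_arm(plan=[{"x": 0, "y": 0, "z": -0.001, "wx": 0, "wy": 0, "wz": 0, "jaw": -1}, {"x": 0, "y": 0, "z": -0.001, "wx": 0, "wy": 0, "wz": 0, "jaw": -1}, {"x": 0, "y": 0, "z": -0.001, "wx": 0, "wy": 0, "wz": 0, "jaw": -1}, {"x": 0, "y": 0, "z": -0.001, "wx": 0, "wy": 0, "wz": 0, "jaw": -1}, {"x": 0, "y": 0, "z": -0.001, "wx": 0, "wy": 0, "wz": 0, "jaw": -1}, {"x": 0, "y": 0, "z": -0.001, "wx": 0, "wy": 0, "wz": 0, "jaw": -1}, {"x": 0, "y": 0, "z": -0.001, "wx": 0, "wy": 0, "wz": 0, "jaw": -1}, {"x": 0, "y": 0, "z": -0.001, "wx": 0, "wy": 0, "wz": 0, "jaw": -1}, {"x": 0, "y": 0, "z": -0.03, "wx": 0, "wy": 0, "wz": 0, "jaw": -1}, {"x": 0, "y": 0, "z": -0.07, "wx": 0, "wy": 0, "wz": 0, "jaw": -1}, {"x": 0, "y": 0, "z": -0.11, "wx": 0, "wy": 0, "wz": 0, "jaw": -1}, {"x": -0.04, "y": 0, "z": -0.14, "wx": 0, "wy": 0, "wz": 0, "jaw": -1}, {"x": -0.09, "y": 0, "z": -0.14, "wx": 0, "wy": 0, "wz": 0, "jaw": -1}, {"x": -0.14, "y": 0, "z": -0.14, "wx": 0, "wy": 0, "wz": 0, "jaw": -1}, {"x": -0.14, "y": 0, "z": -0.14, "wx": 0, "wy": 0, "wz": 0, "jaw": -1}, {"x": -0.14, "y": 0, "z": -0.14, "wx": 0, "wy": 0, "wz": 0, "jaw": -1}, {"x": -0.14, "y": 0, "z": -0.14, "wx": 0, "wy": 0, "wz": 0, "jaw": -1}, {"x": -0.14, "y": 0, "z": -0.14, "wx": 0, "wy": 0, "wz": 0, "jaw": -1}, {"x": -0.14, "y": 0, "z": -0.14, "wx": 0, "wy": 0, "wz": 0, "jaw": -1}])

```text
time: 10.9
position: [0.4824, 0.0452, 0.1565]
tool_rot: [-3.127, -0.284, 0.0]
ft_force: [-0.0, 1.0, 0.2]
grip_width: 0.998
```

```bash
python3 - <<'E'
from h import *
snap('wrist','w5'); s=ctrl.get_state(); print(s['time'],s['position'],s['tool_rot'],s['ft_force'],s['grip_width'])
im=cv2.imread('pics/w5.png'); cv2.imwrite('pics/c5.png',cv2.resize(im[40:290,200:440],(576,600),interpolation=2))
E
```

```text
10.95 [0.48222604 0.04516545 0.15635963] [-3.12720933e+00 -2.84157950e-01  4.72485327e-04] [ 0.0719098   0.25968346 -0.51620974] 0.9966900157674445
```

View pics/c5.png

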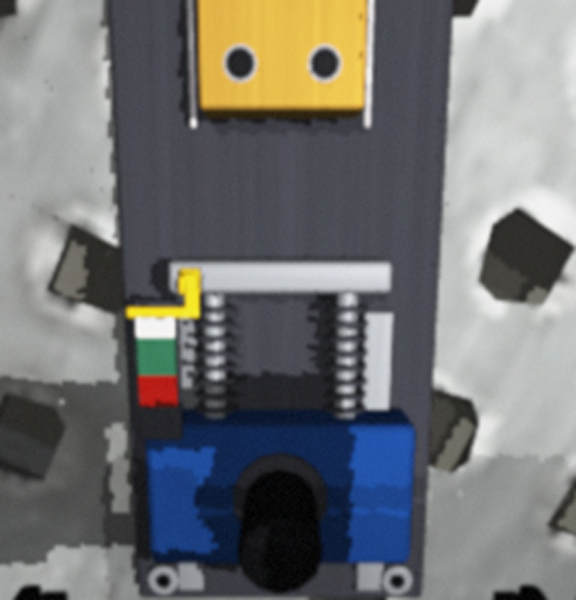

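The block stands square between the white lines. The jaw's pad is unpressed, with the yellow pointer at the white end. The post foot is at crop (280,500). Next I'll locate the post.

```bash
python3 - <<'E'
from h import *
ex=np.array([.9839,.1788]);ey=np.array([-.1788,.9839])
q=lambda x,y:[200+x/2.4,40+y/2.4]
for n,p,z in(('padfront',q(280,263),.042),('collar',q(280,499),.046),('posttop',q(280,550),.096),('body front',q(280,412),.042),('body rear',q(280,560),.042),('blk rear L',q(200,108),.037),('blk rear R',q(366,108),.037),('lineL',q(193,120),.012),('lineR',q(368,120),.012)):
    w=world('wrist',[p],z,'w5')[0,:2]; print(n,w@ex,w@ey)
s=ctrl.get_state()
P=.473*ex-.0415*ey
for e in(.470,.475): 
    P=e*ex-.0415*ey; print(e,P); shift([*P,.156],100.3); 
E
```

```text
padfront 0.5508548532439062 -0.04096480189596375
collar 0.47536343919621127 -0.0410663181628546
posttop 0.476986063424111 -0.04108171862904613
body front 0.503849439078019 -0.041027137593509753
body rear 0.45201202009544195 -0.04109588119950923
blk rear L 0.5955607681219584 -0.016951904797152806
blk rear R 0.5955996490442445 -0.06664492410156893
lineL 0.5946962375381556 -0.012423065439625703
lineR 0.5947420885296325 -0.06968809107895144
0.47 [0.4698532  0.04320415]
shift [-0.0125 -0.0003  0.0004] turn [-8.000e-02 -6.000e-02 -8.992e+01] t 10.95
0.475 [0.4747727  0.04409815]
shift [-0.0075 -0.0003  0.0004] turn [-8.000e-02 -6.000e-02 -8.992e+01] t 10.95
```

Readings agree: the post axis is 0.475 m along the fixture axis and the slide is at about 0.010. The block's rear face is at 0.5956, about 3 mm short of the fence. I'll grip the post with the present heading, so the wrist camera still sees the scale.

step_arm(plan=[{"x": -0.0075, "y": 0, "z": 0.03, "wx": 0, "wy": 0, "wz": 0, "jaw": -1}, {"x": -0.0075, "y": 0, "z": 0.06, "wx": 0, "wy": 0, "wz": 0, "jaw": -1}, {"x": -0.0075, "y": 0, "z": 0.085, "wx": 0, "wy": 0, "wz": 0, "jaw": -1}, {"x": -0.0075, "y": 0, "z": 0.1, "wx": 0, "wy": 0, "wz": 0, "jaw": -1}, {"x": -0.0075, "y": 0, "z": 0.1, "wx": 0, "wy": 0, "wz": 0, "jaw": -1}, {"x": -0.0075, "y": 0, "z": 0.1, "wx": 0, "wy": 0, "wz": 0, "jaw": -1}, {"x": -0.0075, "y": 0, "z": 0.1, "wx": 0, "wy": 0, "wz": 0, "jaw": -1}, {"x": -0.0075, "y": 0, "z": 0.1, "wx": 0, "wy": 0, "wz": 0, "jaw": -1}])

```text
time: 11.75
position: [0.4751, 0.0433, 0.0576]
tool_rot: [3.128, 0.283, 0.003]
ft_force: [0.6, -0.3, 0.2]
grip_width: 0.999
```

step_arm(plan=[{"x": 0, "y": 0, "z": 0, "wx": 0, "wy": 0, "wz": 0, "jaw": 1}, {"x": 0, "y": 0, "z": 0, "wx": 0, "wy": 0, "wz": 0, "jaw": 1}, {"x": 0, "y": 0, "z": 0, "wx": 0, "wy": 0, "wz": 0, "jaw": 1}, {"x": 0, "y": 0, "z": 0, "wx": 0, "wy": 0, "wz": 0, "jaw": 1}, {"x": 0, "y": 0, "z": 0, "wx": 0, "wy": 0, "wz": 0, "jaw": 1}, {"x": 0, "y": 0, "z": 0, "wx": 0, "wy": 0, "wz": 0, "jaw": 1}, {"x": 0, "y": 0, "z": 0, "wx": 0, "wy": 0, "wz": 0, "jaw": 1}, {"x": 0, "y": 0, "z": 0, "wx": 0, "wy": 0, "wz": 0, "jaw": 1}, {"x": 0, "y": 0, "z": 0, "wx": 0, "wy": 0, "wz": 0, "jaw": 1}, {"x": 0, "y": 0, "z": 0, "wx": 0, "wy": 0, "wz": 0, "jaw": 1}, {"x": 0, "y": 0, "z": 0, "wx": 0, "wy": 0, "wz": 0, "jaw": 1}, {"x": 0, "y": 0, "z": 0, "wx": 0, "wy": 0, "wz": 0, "jaw": 1}], newtons=45)

```text
time: 12.95
position: [0.474, 0.0438, 0.0565]
tool_rot: [-3.128, -0.284, 0.0]
ft_force: [-0.4, 2.3, 0.2]
grip_width: 0.263
```

The post is gripped. Sliding the jaw up, fast at first and then gently.

step_arm(plan=[{"x": 0.008, "y": 0, "z": 0, "wx": 0, "wy": 0, "wz": 0, "jaw": 1}, {"x": 0.016, "y": 0, "z": 0, "wx": 0, "wy": 0, "wz": 0, "jaw": 1}, {"x": 0.024, "y": 0, "z": 0, "wx": 0, "wy": 0, "wz": 0, "jaw": 1}, {"x": 0.032, "y": 0, "z": 0, "wx": 0, "wy": 0, "wz": 0, "jaw": 1}, {"x": 0.038, "y": 0, "z": 0, "wx": 0, "wy": 0, "wz": 0, "jaw": 1}, {"x": 0.042, "y": 0, "z": 0, "wx": 0, "wy": 0, "wz": 0, "jaw": 1}, {"x": 0.044, "y": 0, "z": 0, "wx": 0, "wy": 0, "wz": 0, "jaw": 1}, {"x": 0.046, "y": 0, "z": 0, "wx": 0, "wy": 0, "wz": 0, "jaw": 1}, {"x": 0.048, "y": 0, "z": 0, "wx": 0, "wy": 0, "wz": 0, "jaw": 1}, {"x": 0.05, "y": 0, "z": 0, "wx": 0, "wy": 0, "wz": 0, "jaw": 1}, {"x": 0.052, "y": 0, "z": 0, "wx": 0, "wy": 0, "wz": 0, "jaw": 1}, {"x": 0.054, "y": 0, "z": 0, "wx": 0, "wy": 0, "wz": 0, "jaw": 1}, {"x": 0.056, "y": 0, "z": 0, "wx": 0, "wy": 0, "wz": 0, "jaw": 1}, {"x": 0.058, "y": 0, "z": 0, "wx": 0, "wy": 0, "wz": 0, "jaw": 1}, {"x": 0.058, "y": 0, "z": 0, "wx": 0, "wy": 0, "wz": 0, "jaw": 1}, {"x": 0.058, "y": 0, "z": 0, "wx": 0, "wy": 0, "wz": 0, "jaw": 1}, {"x": 0.058, "y": 0, "z": 0, "wx": 0, "wy": 0, "wz": 0, "jaw": 1}])

```text
time: 14.65
position: [0.529, 0.0538, 0.0565]
tool_rot: [3.128, 0.284, -0.007]
ft_force: [-9.0, 4.2, 7.4]
grip_width: 0.263
```

```bash
python3 - <<'E'
from h import *
snap('wrist','w6'); s=ctrl.get_state(); print(s['time'],s['position'],s['tool_rot'],s['ft_force'],s['grip_width'])
im=cv2.imread('pics/w6.png'); cv2.imwrite('pics/c6.png',cv2.resize(im[60:310,190:450],(624,600),interpolation=2))
E
```

```text
14.7 [0.52893479 0.05377619 0.05647524] [ 3.12818225  0.28362033 -0.00710913] [-7.46120901  2.71241029  7.99468282] 0.26760376461966684
```

View pics/c6.png

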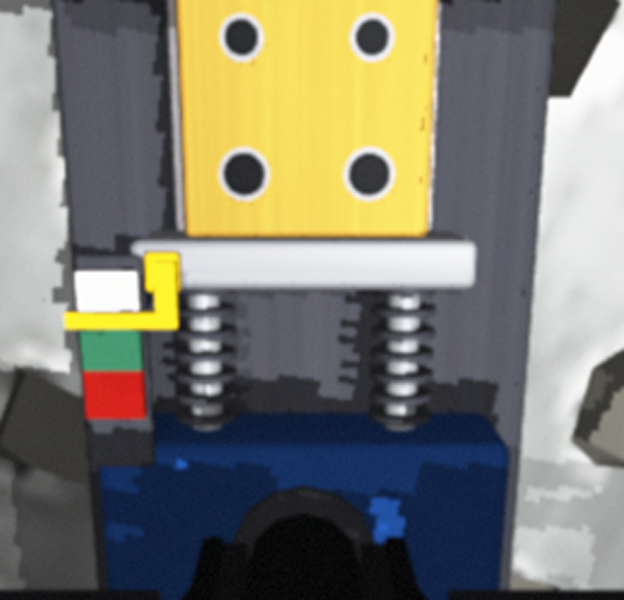

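The pointer at crop (120,320) is at the start of the green, about 8 mm, which agrees with the force. The pad and block are parallel. I'll go 5.5 mm more, to mid-green.

step_arm(plan=[{"x": 0.001, "y": 0, "z": 0, "wx": 0, "wy": 0, "wz": 0, "jaw": 1}, {"x": 0.002, "y": 0, "z": 0, "wx": 0, "wy": 0, "wz": 0, "jaw": 1}, {"x": 0.003, "y": 0, "z": 0, "wx": 0, "wy": 0, "wz": 0, "jaw": 1}, {"x": 0.004, "y": 0, "z": 0, "wx": 0, "wy": 0, "wz": 0, "jaw": 1}, {"x": 0.005, "y": 0, "z": 0, "wx": 0, "wy": 0, "wz": 0, "jaw": 1}, {"x": 0.0055, "y": 0, "z": 0, "wx": 0, "wy": 0, "wz": 0, "jaw": 1}, {"x": 0.0055, "y": 0, "z": 0, "wx": 0, "wy": 0, "wz": 0, "jaw": 1}, {"x": 0.0055, "y": 0, "z": 0, "wx": 0, "wy": 0, "wz": 0, "jaw": 1}, {"x": 0.0055, "y": 0, "z": 0, "wx": 0, "wy": 0, "wz": 0, "jaw": 1}, {"x": 0.0055, "y": 0, "z": 0, "wx": 0, "wy": 0, "wz": 0, "jaw": 1}])

```text
time: 15.7
position: [0.5328, 0.0545, 0.0565]
tool_rot: [3.127, 0.284, -0.012]
ft_force: [-13.1, 1.8, 12.7]
grip_width: 0.268
```

```bash
python3 - <<'E'
from h import *
snap('wrist','w7'); b=snap('side','s7'); s=ctrl.get_state(); print(s['time'],s['position'],s['tool_rot'],s['ft_force'],s['grip_width'])
im=cv2.imread('pics/w7.png'); cv2.imwrite('pics/c7.png',np.hstack([cv2.resize(im[0:310,190:450],(503,600),interpolation=2),cv2.resize(b[210:330,300:359],(295,600),interpolation=2)]))
E
```

```text
15.8 [0.53282362 0.05448125 0.05646923] [ 3.12745079  0.28345279 -0.01239614] [-14.11524622   2.44503658  11.76677159] 0.2645139416693645
```

View pics/c7.png

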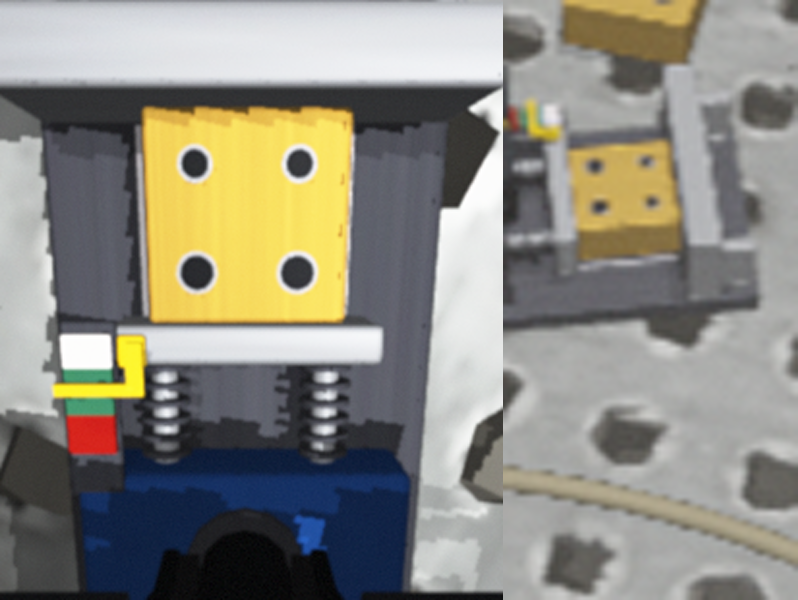

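The pointer at crop (95,390) is mid-green. The block is square between the lines and flush on the fence, the push is about 14 N, and the fingers touch only the post. Handing in.

```bash
python3 - <<'E'
from h import *
s=ctrl.get_state(); print(s['time'],s['position'],np.abs(s['qd']).max()); print(ctrl.close_job())
E
```

```text
15.8 [0.53282362 0.05448125 0.05646923] 0.001724932765631356
the job is handed in; nothing more can be done
None
```

The brass block is clamped against the fence and the job was handed in at 15.8 s, with the arm still holding the jaw. The hand-in gives no verdict, so the result rests on my own checks.

**What I did:**
- **Choice of block:** I picked the 50 mm block from the three brass ones; the other two measured about 69 mm. The gripper opening, about 50 mm on the gripped block, confirmed it.
- **Placing:** I set it in the nest about 3 mm short of the fence and let go. Then I took the jaw by its post and slid it up in small steps.

**Last checks:**
- **Scale:** the yellow pointer is about mid-green, at roughly 12–13 mm. It never reached the red.
- **Push:** the wrist force along the clamping direction is about 14 N. The expected spring force is about 11–12 N plus 1 N friction.
- **Block:** in the pictures it sits flat, square and centred between the white lines, flush on the fence.
- **Arm:** it is nearly still (fastest joint 0.002 rad/s), with the fingers only on the post.

**Oddities:**
- **Upward force:** there is about 12 N upward on the tool while it presses, probably the jaw trying to tip. It stayed well within limits.
- **Refused call:** one early move call was refused because of its row format; nothing moved.
- **Bystanders:** my moves kept clear of the bearing, marker and sanding discs, but I did not measure their positions again at the end.

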